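Refill the gap in a row of slide cartons

ROBOT

A 6-joint arm with a two-finger parallel gripper is mounted at the origin on a cart in front of the work surface, level with it; the furniture and walls round the work are solid. World frame = base frame: x ahead of the robot, y to its left, z up, the work surface at z = 0. Lengths are in m, angles in rad, forces in N, time in s.
With the tool pointing down it reaches from about 0.275 to 1 m from the base axis. Payload 8.4 kg.
Tool frame: the origin (TCP) lies midway between the tips of the shut fingers; the grasp point (between the pads) lies 19 mm behind it; z points along the fingers, y is the line along which they close (so a half turn about z gives the same grasp; the last joint's range is limited). The gripper opens to 85 mm and grips with 20 to 120 N. Pads are 22 mm wide; open, the fingers measure 114 mm over their backs; the gripper's body (76 mm by 85 mm) begins 54 mm behind the grasp point. The pads swing forward as they close: fully open they stand 13 mm farther back than shut.
Start: joints at [-1.254, 0.353, 1.633, -0, 1.155, -0.002], TCP at [0.196, -0.594, 0.195] pointing down, gripper open.
Joint ranges: [-2.63, 2.63], [-0.92, 2.1], [0.06, 2.66], [-1.3, 4.44], [0, 2.69], [-3.02, 3.02]. Speed limits (rad/s): [2.22, 2.22, 2.79, 3.14, 3.14, 3.14].

INTERFACE

Orientations are given as a unit quaternion [x, y, z, w].
In Python, from workcell import bot, fingers, kin, vision, finish_job gives the robot as it stands. The module is installed in compiled form; this text tells all that it offers. Calls block until the motion is done:
- bot.movep(position, orientation): joint-space move of the TCP to a pose.
- bot.servo_line(position, attitude=None, rate=0.15, stop_force=None): straight line of the TCP; attitude=None keeps the orientation; rate is the mean speed in m/s. With stop_force (N) it stops when the force on the tool has changed by that much, and returns True; else False.
- bot.goto_joints(angles): joint-space move.
- fingers.open_gripper() and fingers.gripper_close(newtons=None): open the fingers fully, or close them until they stop; newtons is the grip in N (None keeps the last).
- bot.wait(seconds).
- kin.inverse_kinematics(position, orientation): joint angles nearest the present ones, or None.
- bot.observe(): the state.
- vision.snapshot(name): name is "scene" or "top" or "wrist"; returns (picture, depth): 384x512x3 uint8, blue, green, red; 384x512 float32, m along the optical axis (not along the pixel's ray), 0 where there is no reading.
- vision.camera_params(name): a dict with "fx", "fy", "cx", "cy" (pixels), "R" (3x3) and "t" (3): a world point X has camera coordinates R X + t; the wrist camera has in their place "tool_from_camera" (4x4, takes a point from camera to tool coordinates, whose origin is the TCP and whose axes are the flange's). Camera axes: x right, y down, z forward; pixel columns grow to the right and rows downward; lengths in m; the calibration is good to about 2 mm. The wrist camera is an equidistant fisheye: a pixel r from the principal point sees the ray r / f radians off the axis. A picture is of the moment at which its call begins: read the wrist's pose just before it. camera_params takes no time and is no camera call.
A pose or a line that the arm cannot do raises bot.Unreachable and nothing moves.
- finish_job(): hands the job in; it is judged then, once.
Trained networks look in the newest picture that a camera, given by its name, has taken for a name from the list of things; names that differ only in an ending like _2 or _b are one class to them, and where a whole thing is asked for, a point or a joint stands for the part that bears it (a point fixed in the world has none). Each returns a list of dicts, best first, with "p" (0 to 1); they miss things now and then, are a little off and sometimes report something else, mostly with a low value. They report only what shows in the picture. A call takes as long as a camera call. They do not tell look-alikes from the thing itself.
- vision.boxes_of(thing, camera): "location" ([x, y, z] in m, in world coordinates, good to about 4 mm: the middle of the surface that is visible of it).
- vision.pinpoint(thing, camera): "location" ([x, y, z] in m, in world coordinates, good to about 4 mm: a listed point, or the origin of a listed thing).
The state is a dict: "t": time; "joint_positions": joint angles; "qd": joint speeds; "joint_torque": joint torques, N m; "tcp_pos": TCP position; "ee_rot": TCP orientation; "contact_force": force on the tool from outside, world axes, zero at the start; "ft_torque": the same for the moment, N m; "width": finger opening in m; "grasp_force": force on a finger pad.
Only numpy, scipy, OpenCV 4.12 (cv2) and the standard library are available. Lean on these libraries where they do the work, as an engineer would, in place of code of your own. Each camera call takes 0.05 s, during which the arm holds its last target. There are 200 camera calls.

TASK

One carton is missing from the row of small white-and-green slide cartons standing in the dark grey rack; a red card on the rack floor shows in the gap. Pick up the matching carton that stands on the worktop and lower it (do not drop it) into the gap, standing upright, square with the others and down on the card, without shifting or tipping the cartons in the row, and leave the other things on the worktop where they are.

Things in the scene. Friction and masses are not known exactly. Their poses are not given: they have to be found in the camera images.
- spare_center (a point): The missing carton: white with green print, stood on end on the worktop, 55 mm wide (its x), 33 mm thick (its y), 82 mm tall (its z, up), 160 g. The point is its centre, 41 mm above its foot. Grasp it from above across the 55 mm width (fingers close along its x), near the top, so that the fingers stay clear of the neighbours on its thickness sides.
- rack: Fixed dark grey plastic rack, open above. Origin at the centre of its underside on the worktop; the row runs along its y, the cartons' 55 mm width along its x. Floor 4 mm thick, inside 82 mm (x) by 205 mm (y); lips 14 mm high along the two long sides, end walls 60 mm high. Five places at y = -82, -41, 0, 41, 82 mm, four filled, each carton with about 8 mm free on either side of it.
- card: Red plastic card 50 x 30 x 1.5 mm fixed flat on the rack floor in the empty place (one of the three middle places). Origin at the centre of its underside, on the rack floor 4 mm above the worktop; x across the row, y along the row, as the rack's. A carton standing on it has its foot 5.5 mm and its centre 46.5 mm above the worktop.
- row_a_center (a point): another carton just like spare, 55 x 33 x 82 mm, stood on end in the rack, loose; point at its centre, 41 mm above its foot; axes as the rack's
- row_b_center (a point): another carton just like spare, 55 x 33 x 82 mm, stood on end in the rack, loose; point at its centre, 41 mm above its foot; axes as the rack's
- row_c_center (a point): another carton just like spare, 55 x 33 x 82 mm, stood on end in the rack, loose; point at its centre, 41 mm above its foot; axes as the rack's
- row_d_center (a point): another carton just like spare, 55 x 33 x 82 mm, stood on end in the rack, loose; point at its centre, 41 mm above its foot; axes as the rack's
- blue_carton_center (a point): Bystander: larger white-and-blue carton stood on end on the worktop, 72 x 31 x 108 mm (its x, y, z); the point is its centre, 54 mm up. Leave it alone.
- wash_center (a point): Bystander: white round bottle with red cap, 64 mm diameter, 130 mm tall, upright on the worktop; the point is on its axis 65 mm up. Leave it alone.
- spare: The same missing carton as spare_center; origin at the centre of its foot, same axes.
There are look-alikes about, which are no part of the job. Leave any orange or purple look-alike of the part that bears row_b_center alone.

How it is judged:
By the outcome, as a careful person would: the job done as asked, in the order asked, and still so for the second after the job is handed in, with the robot touching nothing.
It also fails if it takes over 40 s, if anything falls off the work surface, if the arm or the gripper's body presses on something with over 40 N, if the wrist force passes 120 N, or if a joint passes its speed limit or range.

## Working session

There is one attempt and no reset: what is moved stays moved. The work goes in short steps, each a Python script; the robot and the scene stay as the last script left them, time stands still between calls to the robot, and variables do not carry over. Pictures are saved under pics/ and viewed, at most 10 in all, crops included, and the job is handed in when it is done.

```bash
mkdir -p pics
python3 - <<'E'
from workcell import bot,vision
import cv2,numpy as np
s=bot.observe();print(s['t'],s['ee_rot'])
for c in("top","scene"):
    p,d=vision.snapshot(c);cv2.imwrite(f"pics/{c}0.png",p);np.savez(f"{c}0.npz",p=p,d=d)
    for th in("spare_center","card","rack","blue_carton_center","wash_center"):
        print(c,th,[(np.round(r["location"],3).tolist(),round(r["p"],2)) for r in vision.pinpoint(th,c)][:7])
E
```

```text
0.0 [ 9.87319725e-01  1.58742829e-01 -1.13304612e-04 -6.79714103e-04]
top spare_center [([0.606, 0.122, 0.04], 0.65)]
top card [([0.457, -0.224, 0.0], 0.81)]
top rack [([0.455, -0.222, 0.001], 0.79)]
top blue_carton_center [([0.463, 0.071, 0.057], 0.59), ([0.471, -0.183, 0.046], 0.23)]
top wash_center [([0.486, 0.238, 0.064], 0.91)]
scene spare_center [([0.605, 0.124, 0.041], 0.69)]
scene card [([0.454, -0.224, 0.003], 0.44)]
scene rack [([0.456, -0.221, 0.001], 0.8), ([0.471, -0.184, 0.044], 0.56)]
scene blue_carton_center [([0.463, 0.071, 0.056], 0.86), ([0.472, -0.185, 0.047], 0.46), ([0.602, 0.126, 0.0], 0.4)]
scene wash_center [([0.484, 0.238, 0.068], 0.68)]
```

View pics/top0.png

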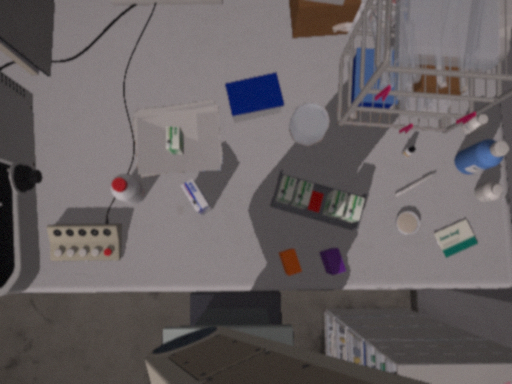

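View pics/scene0.png

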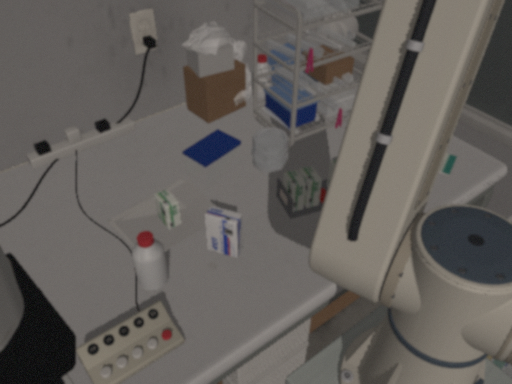

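The top view shows the spare at about (174,140). The row runs from (287,188) to (355,207), with the red card in the middle place at (316,202). An orange and a purple decoy stand in front of the rack. Next I'll get the tops' positions and yaw from depth.

```bash
cat > h.py <<'E'
import numpy as np,cv2
from workcell import bot,vision,kin,fingers
from scipy.spatial.transform import Rotation as Ro
def cloud(c,p=None,d=None):
    """world points HxWx3, picture"""
    if p is None:
        s=bot.observe(); p,d=vision.snapshot(c)
    k=vision.camera_params(c); v,u=np.mgrid[:d.shape[0],:d.shape[1]]
    x=(u-k["cx"])/k["fx"]; y=(v-k["cy"])/k["fy"]
    if c=="wrist":
        r=np.hypot(x,y); g=np.where(r>1e-6,np.tan(np.minimum(r,1.4))/np.maximum(r,1e-6),1); x,y=x*g,y*g
    P=np.stack([x*d,y*d,d],-1)
    if c=="wrist":
        T=np.array(k["tool_from_camera"]); P=P@T[:3,:3].T+T[:3,3]
        W=P@Ro.from_quat(s["ee_rot"]).as_matrix().T+s["tcp_pos"]
    else: W=(P-k["t"])@np.array(k["R"])
    W[d<=0]=np.nan
    return W,p
def rects(W,zlo,zhi,xy,rad,minn=20):
    """rectangles of connected top surfaces near xy: centre, (long,short), yaw of the long side, z"""
    m=(W[...,2]>zlo)&(W[...,2]<zhi)&(np.hypot(W[...,0]-xy[0],W[...,1]-xy[1])<rad)
    n,l=cv2.connectedComponents(m.astype(np.uint8),connectivity=4); out=[]
    for i in range(1,n):
        q=W[l==i]
        if len(q)<minn: continue
        (cx,cy),(w,h),a=cv2.minAreaRect((q[:,:2]*1000).astype(np.float32))
        if w<h: w,h,a=h,w,a+90
        out.append((round(cx,1),round(cy,1),round(w,1),round(h,1),round((a+90)%180-90,1),round(1000*np.median(q[:,2]),1),len(q)))
    return out
def quat(yaw):
    """tool down, closing axis (y) along world heading yaw"""
    z=np.array([0,0,-1.]);y=np.array([np.cos(yaw),np.sin(yaw),0]);x=np.cross(y,z)
    return Ro.from_matrix(np.stack([x,y,z],1)).as_quat()
E
python3 - <<'E'
from h import *
for c in("top","scene"):
    f=np.load(c+"0.npz");W,p=cloud(c,f["p"],f["d"])
    print(c);[print(r) for r in rects(W,.076,.09,(.606,.123),.06)];print('row');[print(r) for r in rects(W,.08,.094,(.455,-.222),.14)]
    hsv=cv2.cvtColor(f["p"],cv2.COLOR_BGR2HSV)
    m=(hsv[...,1]>150)&((hsv[...,0]<8)|(hsv[...,0]>172))&(np.hypot(W[...,0]-.455,W[...,1]+.222)<.05)
    print('card',m.sum(),np.nanmean(W[m],0))
for y in(-1,1): 
  for q in (0,np.pi/2,-.2+0,np.pi-.28): pass
for nm,P in(("spare",[.606,.123,.25]),("gap",[.455,-.222,.25])):
  for yaw in np.deg2rad([-16,164,0,180]): print(nm,round(np.degrees(yaw)),kin.inverse_kinematics(P,quat(yaw)))
k=vision.camera_params("wrist");print(k)
E
```

```text
top
(601.6, 127.0, 53.6, 33.7, -2.3, np.float64(81.4), 315)
row
(476.6, -143.4, 55.0, 32.7, -16.7, np.float64(85.5), 329)
(465.0, -182.7, 55.0, 33.3, -16.6, np.float64(85.4), 330)
(441.3, -261.0, 54.5, 33.5, -16.5, np.float64(85.5), 337)
(429.3, -300.3, 55.0, 33.9, -16.1, np.float64(85.4), 341)
(324.3, -245.2, 32.9, 15.9, -72.4, np.float64(82.0), 87)
card 218 [ 0.45426687 -0.22239956  0.00489803]
scene
(605.4, 130.8, 59.7, 34.6, -0.0, np.float64(80.6), 277)
row
(464.6, -251.1, 29.2, 11.0, -53.6, np.float64(84.0), 28)
(466.8, -180.5, 58.2, 33.6, -17.2, np.float64(84.5), 238)
(478.9, -141.2, 59.5, 34.2, -17.1, np.float64(84.3), 248)
card 33 [ 0.45772447 -0.22338025  0.00403581]
spare -16 [ 1.97824190e-01  2.97218459e-01  1.58797525e+00 -4.44089210e-16
  1.25639894e+00  4.77076870e-01]
spare 164 [ 1.97824190e-01  2.97218459e-01  1.58797525e+00 -4.44089210e-16
  1.25639894e+00 -2.66451578e+00]
spare 0 [ 1.97824190e-01  2.97218459e-01  1.58797525e+00 -4.44089210e-16
  1.25639894e+00  1.97824190e-01]
spare 180 [ 1.97824190e-01  2.97218459e-01  1.58797525e+00 -4.44089210e-16
  1.25639894e+0
[... 208 characters left out ...]
738e+00  2.96395188e+00]
gap 0 [-4.56893452e-01  1.14118767e-01  1.81854651e+00 -4.44089210e-16
  1.20892738e+00 -4.56893452e-01]
gap 180 [-4.56893452e-01  1.14118767e-01  1.81854651e+00 -4.44089210e-16
  1.20892738e+00  2.68469920e+00]
{'fx': 297.3186396354542, 'fy': 297.3186396354542, 'cx': 254.49111836895418, 'cy': 192.9874812913346, 'tool_from_camera': array([[ 5.22814537e-05, -9.48590264e-01, -3.16506728e-01,
         8.21381446e-02],
       [ 9.99999981e-01, -1.01961580e-05,  1.95741270e-04,
        -1.74128592e-03],
       [-1.88905415e-04, -3.16506733e-01,  9.48590245e-01,
        -1.78503984e-01],
       [ 0.00000000e+00,  0.00000000e+00,  0.00000000e+00,
         1.00000000e+00]])}
```

The row tops are 55x33 at z=85.5 and evenly spaced. They put the gap at (453, -222) with yaw -16.5°, which matches the card. I'll move over the gap and then the spare, checking both with the wrist camera.

Run:
```python
from h import *
bot.movep([.453,-.222,.26],quat(np.deg2rad(-16.5)))
W,p=cloud("wrist");cv2.imwrite("pics/w1.png",p)
[print(r) for r in rects(W,.08,.094,(.455,-.222),.14)]
hsv=cv2.cvtColor(p,cv2.COLOR_BGR2HSV)
m=(hsv[...,1]>150)&((hsv[...,0]<8)|(hsv[...,0]>172))&(np.hypot(W[...,0]-.455,W[...,1]+.222)<.05)
print('card',m.sum(),np.nanmean(W[m],0),cv2.minAreaRect((W[m][:,:2]*1000).astype(np.float32)) if m.any() else'')
bot.movep([.602,.127,.25],quat(np.deg2rad(-2.3)))
W,p2=cloud("wrist");cv2.imwrite("pics/w12.png",np.hstack([cv2.resize(p,(400,300)),cv2.resize(p2,(400,300))]))
[print(r) for r in rects(W,.076,.09,(.606,.123),.06)]
s=bot.observe();print(s['t'],s['tcp_pos'])
```

```text
(480.4, -143.1, 54.0, 32.4, -16.5, np.float64(86.0), 1285)
(468.6, -181.0, 55.9, 32.5, -16.7, np.float64(86.0), 1288)
(336.2, -154.3, 13.1, 6.2, 57.4, np.float64(81.4), 32)
(444.9, -259.4, 55.3, 33.0, -17.1, np.float64(85.7), 1106)
(326.5, -244.4, 33.6, 19.9, -74.0, np.float64(81.9), 313)
(433.1, -298.5, 55.1, 33.5, -16.9, np.float64(85.7), 1047)
card 55 [ 0.47752106 -0.22293603  0.00556471] ((474.2444763183594, -224.9214324951172), (18.15654754638672, 11.789559364318848), 74.27202606201172)
(605.8, 128.7, 54.4, 33.8, -1.9, np.float64(82.1), 1269)
3.7917 [0.60201347 0.12563781 0.25011203]
```

View pics/w12.png

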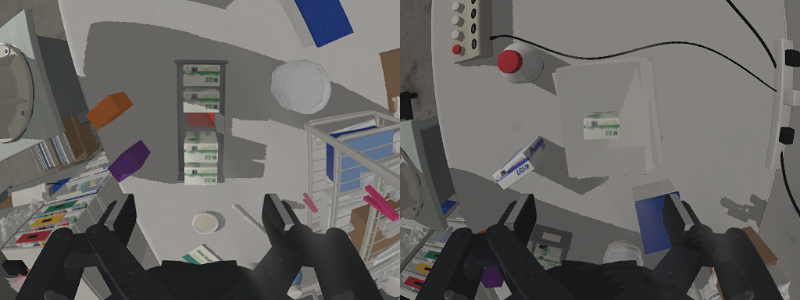

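Row and spare agree across both cameras, with a constant offset of about 4 mm in x between them. I'll grasp at the mean, then calibrate from the carton in the fingers.

Run:
```python
from h import *
q=quat(np.deg2rad(-2.1))
bot.servo_line([.604,.128,.12],q,rate=.15); bot.wait(.2); print(bot.observe()['tcp_pos'])
print(bot.servo_line([.604,.128,.040],rate=.08,stop_force=8)); print(bot.observe()['tcp_pos'])
fingers.gripper_close(30); s=bot.observe(); print(s['width'],s['grasp_force'],s['tcp_pos'])
bot.servo_line([.604,.128,.060],rate=.05)
bot.servo_line([.604,.128,.25],rate=.15); bot.wait(.3)
s=bot.observe();print(s['t'],s['width'],s['tcp_pos'],s['contact_force'])
W,p=cloud("wrist");cv2.imwrite("pics/w3.png",p)
z=s['tcp_pos'][2]-.04+.082
[print(r) for r in rects(W,z-.008,z+.008,(.604,.128),.06)]
W,p=cloud("top");[print('top',r) for r in rects(W,z-.012,z+.008,(.604,.128),.06)]
W,p=cloud("scene");[print('scene',r) for r in rects(W,z-.012,z+.008,(.604,.128),.06)]
```

```text
[0.60456982 0.12809715 0.12092315]
False
[0.60446418 0.12810223 0.04053254]
0.05342439795518314 30.492221592151054 [0.6046683  0.12814288 0.0408341 ]
8.8417 0.05310391755613577 [0.6038376  0.12795546 0.24958062] [-0.0194102   0.25748571 -1.87608034]
(604.2, 129.2, 65.7, 33.8, -0.9, np.float64(290.9), 6104)
(567.2, 138.0, 4.1, 1.0, -6.3, np.float64(297.5), 26)
(641.6, 135.4, 4.3, 1.0, -5.5, np.float64(298.0), 25)
top (601.8, 111.4, 56.5, 7.8, 6.5, np.float64(289.9), 94)
scene (599.6, 129.4, 73.6, 35.1, -2.0, np.float64(290.2), 306)
```

View pics/w3.png

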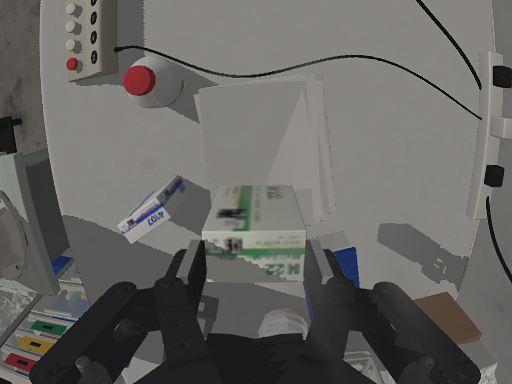

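The carton is held upright between the fingers, at about (255,235) in the wrist picture. With the fingers as reference, the top camera reads about 2 mm low in x, so the gap is at about (455, -221). I'll go over the gap and check.

Run:
```python
from h import *
q=quat(np.deg2rad(-16.7))
bot.movep([.455,-.2215,.25],q); bot.servo_line([.455,-.2215,.155],rate=.12); bot.wait(.3)
s=bot.observe();print(s['t'],s['width'],s['tcp_pos'],np.degrees(Ro.from_quat(s['ee_rot']).as_euler('xyz')))
W,p=cloud("wrist");cv2.imwrite("pics/w4.png",p)
[print('held',r) for r in rects(W,.19,.205,(.455,-.221),.06)]
[print('row',r) for r in rects(W,.08,.094,(.455,-.222),.14)]
W,p=cloud("top")
[print('top',r) for r in rects(W,.08,.094,(.455,-.222),.14)]
[print('topheld',r) for r in rects(W,.185,.205,(.455,-.222),.14)]
```

```text
11.65 0.05318269829706714 [ 0.45524415 -0.2216535   0.1554676 ] [1.79950941e+02 8.04760837e-03 7.32978999e+01]
held (455.1, -220.3, 65.6, 34.1, -16.2, np.float64(196.8), 6064)
held (421.8, -202.7, 3.8, 1.0, -15.8, np.float64(203.4), 25)
held (492.7, -223.8, 3.8, 1.0, -16.5, np.float64(203.4), 23)
row (480.0, -142.6, 55.0, 31.9, -16.6, np.float64(86.0), 2526)
row (468.1, -181.8, 55.5, 33.0, -16.8, np.float64(86.0), 2524)
row (336.5, -154.2, 12.7, 6.7, 59.3, np.float64(81.7), 57)
row (326.5, -244.5, 33.4, 19.7, -74.3, np.float64(81.8), 485)
row (428.7, -314.5, 52.8, 3.5, -16.0, np.float64(86.0), 76)
top (476.8, -143.5, 54.5, 32.9, -16.9, np.float64(85.3), 327)
top (465.0, -182.6, 54.8, 33.0, -16.9, np.float64(85.4), 323)
top (428.7, -300.2, 53.9, 33.9, -16.3, np.float64(85.6), 276)
top (426.5, -266.2, 27.9, 14.0, -17.2, np.float64(85.3), 54)
```

View pics/w4.png

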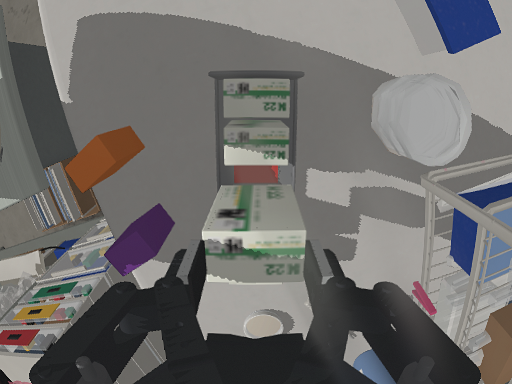

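The held carton lines up with the gap to within about 1 mm, and its green faces line up with the row in the wrist picture. Lowering now.

Run:
```python
from h import *
x,y=.4555,-.222
bot.servo_line([x,y,.125],rate=.08); bot.wait(.2); print(bot.observe()['tcp_pos'])
print('touch early',bot.servo_line([x,y,.052],rate=.05,stop_force=6), bot.observe()['tcp_pos'])
print('down',bot.servo_line([x,y,.043],rate=.015,stop_force=4))
s=bot.observe();print(s['t'],s['tcp_pos'],s['contact_force'],s['width'])
W,p=cloud("scene");cv2.imwrite("pics/s5.png",p[130:250,230:390].repeat(4,0).repeat(4,1))
```

```text
[ 0.455846   -0.22215548  0.12546122]
touch early False [ 0.45572048 -0.22212212  0.05227709]
down True
14.525 [ 0.4558013  -0.22211045  0.04630604] [-0.22649396 -0.28238327  4.98461277] 0.053200805859805876
```

View pics/s5.png

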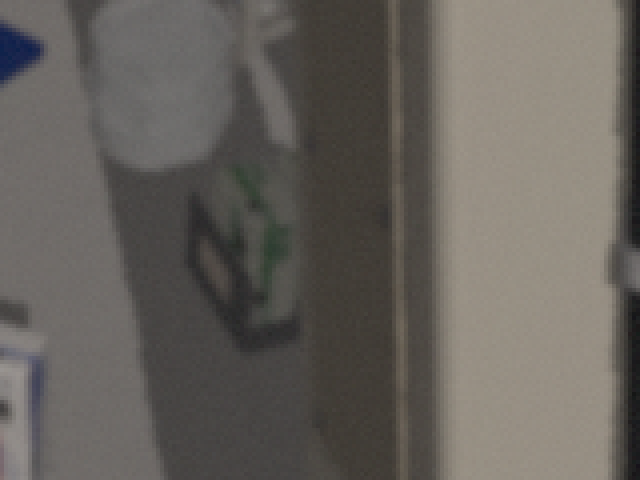

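The arm hides the carton in this view. Contact came at TCP z = 46.3 mm, exactly the expected card height. I'll release, retreat and check.

Run:
```python
from h import *
fingers.open_gripper(); bot.wait(.2); s=bot.observe();print(s['width'],s['tcp_pos'],s['contact_force'])
x,y=s['tcp_pos'][:2]
bot.servo_line([x,y,.12],rate=.06); bot.servo_line([x,y,.26],rate=.15); bot.wait(.3)
W,p=cloud("wrist");cv2.imwrite("pics/w6.png",p)
[print('wr',r) for r in rects(W,.08,.094,(.455,-.222),.1)]
bot.movep([.35,-.45,.3],s['ee_rot']);bot.wait(.3)
W,p=cloud("top");[print('top',r) for r in rects(W,.08,.094,(.455,-.222),.1)];print(bot.observe()['t'])
```

```text
0.0853374969103073 [ 0.45502567 -0.22176743  0.0459248 ] [-0.03582514  0.18876569  0.56160747]
wr (480.3, -142.8, 55.1, 32.1, -16.7, np.float64(86.0), 1256)
wr (468.2, -181.5, 55.1, 32.9, -16.7, np.float64(85.9), 1304)
wr (456.8, -221.6, 54.9, 33.3, -16.2, np.float64(87.6), 1252)
wr (445.1, -259.1, 55.2, 32.8, -16.5, np.float64(85.7), 1110)
wr (433.1, -298.5, 55.6, 33.2, -16.5, np.float64(85.8), 1032)
top (476.8, -143.4, 54.9, 32.8, -17.4, np.float64(85.5), 327)
top (464.8, -182.6, 55.3, 33.0, -17.1, np.float64(85.5), 333)
top (453.7, -222.5, 55.2, 33.4, -15.1, np.float64(87.1), 345)
top (441.5, -261.1, 55.6, 33.4, -16.8, np.float64(85.4), 340)
top (429.5, -300.4, 55.3, 33.1, -17.1, np.float64(85.4), 336)
19.3667
```

View pics/w6.png

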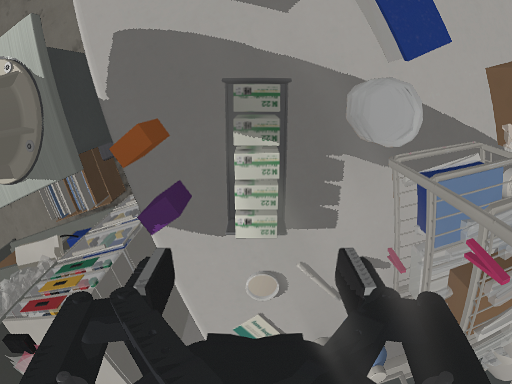

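The wrist picture shows all five cartons in line, with the new one at (256,165). It is within 1 mm and about 1° of the row and stands 1.5 mm higher, on the card. The neighbours have not moved.

```bash
python3 -c "
from workcell import finish_job
print(finish_job())"
```

```text
the job is handed in; nothing more can be done
None
```

The spare carton now stands upright on the card in the middle gap, within about 1 mm and 1–2° of square with the row; the row cartons have not moved, and I handed the job in at about 19 s.

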